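# Roll a steel tube into the cutting rest

### The arm

A 7-joint arm with a two-finger parallel gripper is mounted at the origin on the work surface. World frame = base frame: x ahead of the robot, y to its left, z up, the work surface at z = 0. Lengths are in m, angles in rad, forces in N, time in s.
With the tool pointing down it reaches from about 0.425 to 0.875 m from the base axis. Payload 4.7 kg.
Tool frame: the origin (TCP) lies midway between the tips of the shut fingers; the grasp point (between the pads) lies 19 mm behind it; z points along the fingers, y is the line along which they close (so a half turn about z gives the same grasp; the last joint's range is limited). The gripper opens to 87 mm and grips with 3 to 60 N. Pads are 19 mm wide; open, the fingers measure 117 mm over their backs; the gripper's body (75 mm by 190 mm) begins 51 mm behind the grasp point.
Start: joints at [-1.173, 0.321, -0.07, 1.45, 0.023, 1.371, -0.057], TCP at [0.243, 0.603, 0.223] pointing down, gripper open.
Joint ranges: [-2.86, 2.86], [-0.3, 2.09], [-1.38, 1.24], [0.06, 2.45], [-1.56, 4.7], [0.09, 2.05], [-2.69, 2.69]. Speed limits (rad/s): [2.57, 2.57, 3.14, 3.14, 3.14, 3.14, 3.14].

### API

Orientations are given as a rotation vector (axis times angle).
In Python, from station import bot, read_camera, look_for gives the robot as it stands. The module is installed in compiled form; this text tells all that it offers.
- The arm moves only by the tool apply_moves, never from a script. Its argument "rows" is a list of rows, each a list of 6 numbers: the shift along the world's x, y, z in cm, then the turn, a rotation vector about the world's x, y, z in rad. A call has 1 to 20 rows; each row is the pose to reach, as a shift and turn from the pose commanded when the call began; what a row does not reach only later rows make up. A row lasts 1/8 s, in which the tool goes at most 62.5 mm and 10.7 degrees, less where a joint would pass 70% of its speed; a pose out of reach is approached as far as the arm can. A call with a gripper value outside its range is refused whole. "jaw" is the finger opening in cm, from 0 to 8.7, set as the call begins (left out, the last holds). The fingers move at their own pace and stop on an object; "newtons" is the grip in N (left out, the last holds). Time passes only in rows, so rows that repeat a pose let the fingers close. It gives the time, the measured TCP pose, the force, the opening and the grip force at its end, in the units of the state.
- bot.get_state(): the state, without advancing time (a new reading comes with each control period).
- read_camera(name): name is "side" or "top" or "wrist"; returns a dict with "pixels" (480x640x3 uint8, blue, green, red), "z_map" (480x640 float32, m along the optical axis (not along the pixel's ray), 0 where there is no reading), "fovy" (degrees; the focal length in pixels is half the picture's height over the tangent of half this angle, whatever the lens; pixels are square), "cx", "cy" (the principal point, pixels), "cam_to_world" (4x4, takes a point from camera to world coordinates); the wrist camera has in their place "tool_from_camera" (4x4, takes a point from camera to tool coordinates, whose origin is the TCP and whose axes are the flange's). Camera axes: x right, y down, z forward; pixel columns grow to the right and rows downward; lengths in m; the calibration is good to about 2 mm. A picture is of the moment at which its call begins: read the wrist's pose just before it.
- bot.finish_job(): hands the job in; it is judged then, once.
Trained networks look in a picture, given as the dict that the camera call returned (one of the last four; its "shot" number tells which), for a name from the list of things; names that differ only in an ending like _2 or _b are one class to them, and where a whole thing is asked for, a point or a joint stands for the part that bears it (a point fixed in the world has none). Each returns a list of dicts, best first, with "conf" (0 to 1); they miss things now and then, are a little off and sometimes report something else, mostly with a low value. They report only what shows in the picture. A call takes as long as a camera call. They do not tell look-alikes from the thing itself.
- look_for(target, picture): "rect" ([left, top, width, height] in pixels, round what is visible of it).
The state is a dict: "time": time; "joint_positions": joint angles; "qd": joint speeds; "effort": joint torques, N m; "tcp_pos": TCP position; "orientation": TCP orientation; "wrist_force": force on the tool from outside, world axes, zero at the start; "wrist_torque": the same for the moment, N m; "width": finger opening in m; "finger_force": force on a finger pad.
Only numpy, scipy, OpenCV 4.12 (cv2) and the standard library are available. Lean on these libraries where they do the work, as an engineer would, in place of code of your own. Each camera call takes 0.05 s, during which the arm holds its last target. There are 200 camera calls.

### The job

Roll the long steel tube that lies on the bench along on its side, up the ramp and into the V-groove of the wooden cutting rest, and push on its end until its far end meets the steel end stop. Only push it with the fingers: do not lift or carry it. Leave everything else on the bench where it is, and finish with the tube lying still in the groove and the robot clear of it.

Things in the scene. Friction and masses are not known exactly. Their poses are not given: they have to be found in the camera images.
- tube: Long steel tube: 48 mm diameter, 150 mm long, flat plugged (dark) ends, 0.28 to 0.52 kg, lying on the bench on the rest's ramp side; origin at its centre. x: its long axis, towards the end that is to meet the stop; y, z turn as it rolls. Starts up to 0.2 rad out of line with the groove. Pushed slowly it stays by the fingers and stops soon after them; on the ramp it rolls back if let go.
- cutting_rest: Wooden cutting rest, screwed down. Origin at bench height under the groove's bottom line, half-way along. x: along the groove to the steel end stop; y: to the ramp side, whence the tube comes; z up. Ramp and groove span x -70 to 70 mm. Groove bottom 2 mm above the bench; behind it the high side rises at 45 degrees to y -41, z 43 mm, then a flat top to y -70.
- lip (a point): Top edge of the ramp, half-way along it, on the rest (rest frame y 22.5, z 15 mm; same axes). From here a straight ramp falls to the bench at y 120 mm, and the groove's near side falls at 30 degrees to its bottom at y 0.
- seat (a point): Where the tube's centre lies when the job is done (rest frame x -5, y 4, z 32 mm; same axes as the rest): tube in the groove, its axis along x, far end on the stop. Its near end is then at rest frame x -80, 10 mm out of the rest, free to be pushed towards +x. The tube starts 15 to 40 mm short of this along x and 180 to 260 mm from the groove along y.
- stop (a point): Middle of the working face of the end stop (rest frame x 70, y 4, z 32 mm), a steel plate 12 mm thick, y -70 to 20 mm, 62 mm high.
- short_tube: short piece of the same steel tube, 48 mm diameter, 70 mm tall, standing upright on the bench beside the work; origin at the centre of its underside. Not to be moved.
- tile_stack: stack of four square tiles, 98 x 98 x 32 mm, beyond the end stop; origin under its centre. Not to be moved.
- offcut: brown wooden offcut, 100 x 35 x 30 mm, lying behind the high side of the rest; origin under its centre. Not to be moved.
- trowel: notched trowel lying flat, 270 mm long, blade 110 mm wide, black handle, 24 mm high, on the right side of the bench; origin on the bench under the middle of its length. Not to be moved.
- jar: white plastic jar, 64 mm diameter, 85 mm tall, upright on the right near side; origin at the centre of its underside. Not to be moved.
- hammer: hammer lying on the left side of the bench, 260 mm long; origin under its middle. Not to be moved.
- tile_box: grey open box of tile chips, 160 x 120 x 50 mm, on the left side; origin under its centre. Not to be moved.
Mind the look-alikes: they are no part of the job. What is shaped like the tube but pink or turquoise is not meant.

How it is judged:
By the outcome, as a careful person would: the job done as asked, in the order asked, and still so for the second after the job is handed in, with the robot touching nothing.
It also fails if it takes over 64 s, if anything falls off the work surface, if the arm or the gripper's body presses on something with over 40 N, if the wrist force passes 120 N, or if a joint passes its speed limit or range.

## Working session

There is one attempt and no reset: what is moved stays moved. The work goes in short steps, Python scripts to look and compute and a tool call to move; the robot and the scene stay as the last step left them, time stands still between calls to the robot, and variables do not carry over. Pictures are saved under pics/ and viewed, at most 10 in all, crops included, and the job is handed in when it is done.

Besides the shell and the picture viewer there is one more tool, called after "Call:" by a JSON object that holds its "fn" and its "kwargs", one argument or row to a line. apply_moves: Moves the arm, as the interface text tells. Its arguments: {"type":"object","properties":{"rows":{"type":"array","items":{"type":"array","items":{"type":"number"}}},"jaw":{"type":"number"},"newtons":{"type":"number"}},"required":["rows"]}

```bash
mkdir -p pics
cat > h.py <<'E'
import numpy as np, cv2
from station import bot, read_camera, look_for
def cloud(p):
    z=p["z_map"]; f=240/np.tan(np.radians(p["fovy"])/2)
    v,u=np.mgrid[0:480,0:640]
    P=np.stack([(u-p["cx"])/f*z,(v-p["cy"])/f*z,z],-1)
    T=p["cam_to_world"]; W=P@T[:3,:3].T+T[:3,3]; W[z==0]=np.nan
    return W
E
python3 - <<'E'
from h import *
s=bot.get_state();print({k:np.round(v,3) for k,v in s.items()})
for n in("top","side"):
    p=read_camera(n);cv2.imwrite(f"pics/{n}0.png",p["pixels"]);W=cloud(p);np.savez(n+"0.npz",W=W,px=p["pixels"])
    print(n,p["fovy"],np.round(p["cam_to_world"],3).tolist())
    for t in("tube","cutting_rest","stop","short_tube","tile_stack","offcut","jar"):
        for r in look_for(t,p)[:3]:
            x,y,w,h=map(int,r["rect"]);c=W[min(max(y+h//2,0),479),min(x+w//2,639)]
            print(t,r["rect"],round(r["conf"],2),np.round(c,3))
E
```

```text
{'time': np.float64(0.0), 'joint_positions': array([-1.173,  0.322, -0.07 ,  1.452,  0.023,  1.371, -0.057]), 'qd': array([ 0.   ,  0.001,  0.   ,  0.001,  0.002, -0.001,  0.   ]), 'effort': array([-1.0000e-03, -4.9128e+01, -4.0400e-01, -3.1253e+01, -6.4000e-02,
        4.4000e-02,  0.0000e+00]), 'tcp_pos': array([0.243, 0.602, 0.221]), 'orientation': array([-5.990e-01, -3.084e+00,  3.000e-03]), 'wrist_force': array([ 0.115,  0.353, -0.539]), 'wrist_torque': array([0.061, 0.015, 0.025]), 'finger_force': np.float64(0.0), 'width': np.float64(0.087)}
top 43.52300859821543 [[-0.012, -0.999, 0.033, 0.475], [-1.0, 0.012, -0.003, -0.018], [0.003, -0.033, -0.999, 1.554], [0.0, 0.0, 0.0, 1.0]]
tube [193.3, 173.0, 61.8, 18.6] 0.91 [0.694 0.217 0.05 ]
tube [185.8, 276.2, 58.0, 47.7] 0.59 [0.401 0.243 0.042]
tube [257.3, 212.8, 26.4, 62.7] 0.58 [0.539 0.1   0.054]
cutting_rest [316.9, 173.7, 82.4, 73.7] 0.77 [ 0.626 -0.121  0.013]
stop [314.2, 173.9, 80.3, 72.7] 0.93 [ 0.625 -0.113  0.019]
short_tube [285.5, 161.2, 18.2, 25.5] 0.79 [0.711 0.038 0.071]
tile_stack [339.7, 128.6, 41.8, 37.5] 0.85 [
[... 207 characters left out ...]

side 47.8019578842971 [[0.926, -0.205, 0.316, 0.077], [-0.377, -0.516, 0.769, -1.163], [0.005, -0.832, -0.555, 0.846], [0.0, 0.0, 0.0, 1.0]]
tube [212.1, 245.6, 57.5, 26.6] 0.97 [ 0.344 -0.018  0.04 ]
tube [225.7, 195.6, 23.5, 36.4] 0.93 [0.396 0.211 0.041]
tube [267.7, 210.2, 50.4, 32.8] 0.73 [0.526 0.084 0.038]
cutting_rest [309.4, 240.6, 86.7, 56.9] 0.59 [ 0.612 -0.136  0.014]
stop [313.1, 239.9, 85.3, 58.3] 0.88 [ 0.623 -0.133  0.01 ]
short_tube [349.8, 209.0, 19.5, 25.5] 0.96 [0.703 0.019 0.052]
tile_stack [248.7, 318.3, 30.5, 44.0] 0.69 [ 0.295 -0.37   0.075]
tile_stack [385.1, 237.9, 48.8, 35.4] 0.68 [ 0.77  -0.155  0.032]
offcut [363.9, 275.5, 38.6, 29.6] 0.66 [ 0.633 -0.26   0.029]
```

View pics/top0.png

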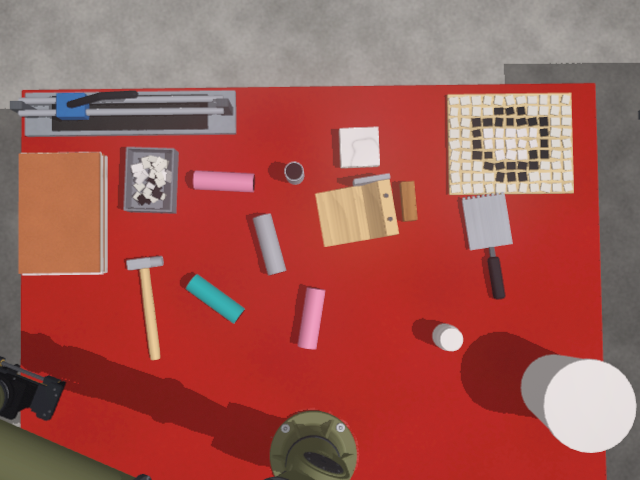

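View pics/side0.png

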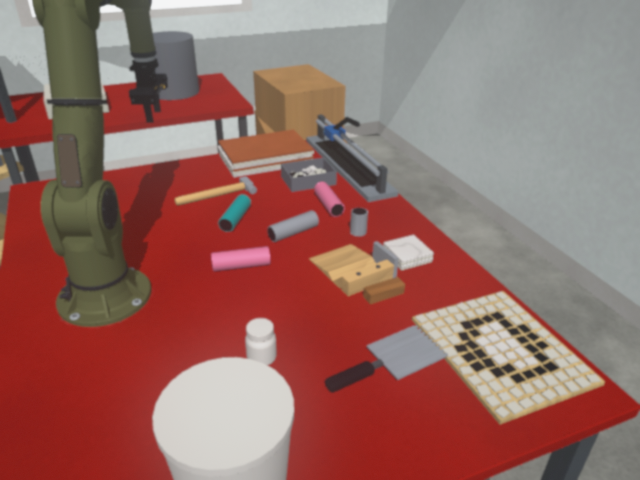

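```bash
cat > fit.py <<'E'
from h import *
from scipy.optimize import least_squares, differential_evolution
def hm(q):
    x,y=q[:,0],q[:,1]
    h=np.interp(y,[-70.5,-70,-41,0,22.5,120],[0,43,43,2,15,0],left=0,right=0)
    h=np.where(abs(x)<=70,h,0)
    return np.where((x>70)&(x<82)&(y>-70)&(y<20),62,h)
def toR(P,p):
    c,s=np.cos(p[2]),np.sin(p[2]); d=P[:,:2]*1e3-p[:2]
    return np.c_[d@[c,s],d@[-s,c],P[:,2]*1e3]
def fit_rest(P,p0=(630,-110,.2)):
    P=P[np.hypot(P[:,0]-p0[0]/1e3,P[:,1]-p0[1]/1e3)<.2]
    def cost(p):
        q=toR(P,p); near=(abs(q[:,0])<95)&(q[:,1]>-78)&(q[:,1]<135)
        return np.where(near,np.minimum(abs(q[:,2]-hm(q)-p[3]),10),10*(q[:,2]>8)*(abs(q[:,0])<110)*(abs(q[:,1])<90)).sum()/len(P)
    r=differential_evolution(cost,[(p0[0]-40,p0[0]+40),(p0[1]-40,p0[1]+50),(p0[2]-.4,p0[2]+.4),(-4,4)],seed=1,maxiter=150,popsize=12)
    return r.x,r.fun
def fit_tube(P,c0,yaw0,zoff=0,R=24):
    # P pts in m near the tube, world z; bench cylinder radius R
    Q=P*1e3
    def res(p):
        d=np.array([np.cos(p[2]),np.sin(p[2])]); v=Q[:,:2]-p[:2]
        return np.hypot(v@[-d[1],d[0]],Q[:,2]-p[3])-R
    r=least_squares(res,[*c0,yaw0,24+zoff],loss="soft_l1",f_scale=1.5)
    d=np.array([np.cos(r.x[2]),np.sin(r.x[2])]); t=(Q[:,:2]-r.x[:2])@d
    lo,hi=np.percentile(t,[.7,99.3]); r.x[:2]+=d*(lo+hi)/2
    return r.x,hi-lo,np.sqrt(np.mean(r.fun**2))
E
python3 - <<'E'
from fit import *
for n in("top","side"):
    d=np.load(n+"0.npz");W=d["W"];P=W[np.isfinite(W[...,0])]
    x,f=fit_rest(P); print(n,"rest",np.round(x,3),f)
    T=P[(P[:,2]>.012)&(abs(P[:,0]-.538)<.09)&(abs(P[:,1]-.095)<.07)]
    t,L,e=fit_tube(T,(538,95),.2); print("tube",np.round(t,3),L,e,len(T))
    # tube in rest frame
    q=toR(np.array([[t[0],t[1],t[3]]])/1e3,x);print("tube in rest",q,t[2]-x[2])
    B=P[(abs(P[:,0]-.5)<.02)&(abs(P[:,1]-0)<.02)];print("bench z",np.median(B[:,2]))
    for nm,c in dict(short=(.705,.03),teal=(.40,.24),pink=(.35,-.01)).items():
        S=P[(P[:,2]>.02)&(np.hypot(P[:,0]-c[0],P[:,1]-c[1])<.1)];print(nm,S.min(0).round(3),S.max(0).round(3))
E
```

```text
top rest [ 6.18281e+02 -1.43612e+02  1.57000e-01  1.37600e+00] 0.9496663123817497
tube [5.36644e+02 1.04387e+02 2.61000e-01 2.52850e+01] 148.9516469567447 2.793527912084062 1123
tube in rest [[-41.94934232 257.69871665  25.28470775]] 0.103986882113793
bench z 0.0010855439101471465
short [0.692 0.015 0.021] [0.74  0.06  0.082]
teal [0.34  0.169 0.021] [0.464 0.316 0.058]
pink [ 0.272 -0.036  0.02 ] [0.425 0.034 0.057]
side rest [ 6.18462e+02 -1.43136e+02  1.29000e-01  1.08800e+00] 1.24329892019271
tube [5.34500e+02 1.04944e+02 2.56000e-01 2.50250e+01] 150.6926951269259 4.117030078317242 804
tube in rest [[-51.47991015 256.79352081  25.02469505]] 0.12707767767071848
bench z 0.0009718199331582023
short [0.689 0.009 0.02 ] [0.739 0.062 0.076]
teal [0.338 0.166 0.02 ] [0.462 0.314 0.053]
pink [ 0.271 -0.039  0.02 ] [0.422 0.023 0.052]
```

Call:
{"fn": "apply_moves", "kwargs": {
  "rows": [
    [33, -62, 10, 0, 0, -1.0],
    [33, -62, 10, 0, 0, -1.0],
    [33, -62, 10, 0, 0, -1.0],
    [33, -62, 10, 0, 0, -1.0],
    [33, -62, 10, 0, 0, -1.0],
    [33, -62, 10, 0, 0, -1.0],
    [33, -62, 10, 0, 0, -1.0],
    [33, -62, 10, 0, 0, -1.0],
    [33, -62, 10, 0, 0, -1.0],
    [33, -62, 10, 0, 0, -1.0],
    [33, -62, 10, 0, 0, -1.0],
    [33, -62, 10, 0, 0, -1.0],
    [33, -62, 10, 0, 0, -1.0],
    [33, -62, 10, 0, 0, -1.0],
    [33, -62, 10, 0, 0, -1.0],
    [33, -62, 10, 0, 0, -1.0]
  ]
}}

```text
time: 2.8
tcp_pos: [0.5731, -0.016, 0.3226]
orientation: [-2.002, -2.421, -0.001]
wrist_force: [0.1, 0.0, 0.1]
width: 0.087
finger_force: 0.0
```

```bash
cat >> h.py <<'E'
from scipy.spatial.transform import Rotation as Ro
def wrist():
    s=bot.get_state(); p=read_camera("wrist")
    T=np.eye(4);T[:3,:3]=Ro.from_rotvec(s["orientation"]).as_matrix();T[:3,3]=s["tcp_pos"]
    p["cam_to_world"]=T@p["tool_from_camera"]; return s,p
E
python3 - <<'E'
from fit import *
s,p=wrist();cv2.imwrite("pics/w0.png",p["pixels"]);print(s["tcp_pos"],s["orientation"],s["time"],p["fovy"],np.round(p["tool_from_camera"],3).tolist())
W=cloud(p);np.savez("w0.npz",W=W);P=W[np.isfinite(W[...,0])];P=P[::4]
x,f=fit_rest(P,(618,-143,.145));print(np.round(x,3),f)
T=P[(P[:,2]>.012)&(abs(P[:,0]-.536)<.09)&(abs(P[:,1]-.104)<.07)];print(len(T))
if len(T)>50:print(fit_tube(T,(536,104),.25))
E
```

```text
[ 0.57313716 -0.01601363  0.3225772 ] [-2.00159315e+00 -2.42098598e+00 -5.96536157e-04] 2.8 59.34840667546705 [[-0.001, -0.96, -0.28, 0.077], [1.0, -0.001, 0.0, -0.0], [-0.0, -0.28, 0.96, -0.164], [0.0, 0.0, 0.0, 1.0]]
[ 6.19342e+02 -1.46050e+02  2.03000e-01  2.01000e+00] 0.3917993098664939
1941
(array([5.36365130e+02, 1.04534231e+02, 2.55757459e-01, 2.52050517e+01]), np.float64(147.59909068675188), np.float64(0.7326085468100751))
```

View pics/w0.png

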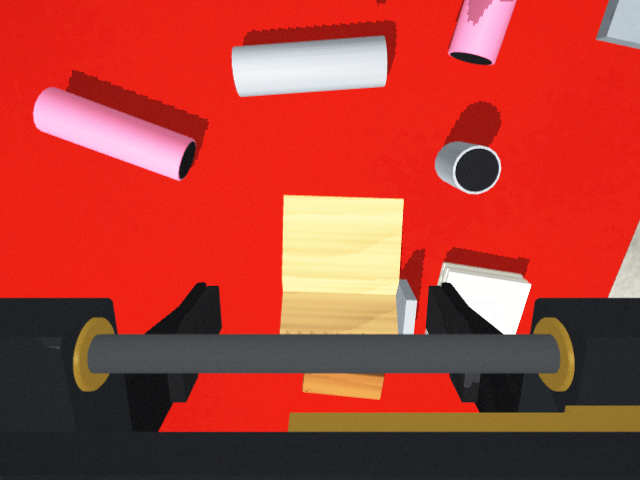

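Run:
```python
from fit import *
im=cv2.imread("pics/w0.png");h=cv2.cvtColor(im,cv2.COLOR_BGR2HSV)
m=((h[...,0]>12)&(h[...,0]<35)&(h[...,1]>40)).astype(np.uint8)
# boundary row at top edge & columns of side edges, by least squares
u=np.arange(292,396);top=np.array([150+np.argmax(m[150:330,c]) for c in u])
v=np.arange(205,286);L=np.array([200+np.argmax(m[r,200:500]) for r in v]);R=np.array([340+np.argmin(m[r,340:500]) for r in v])
t=np.polyfit(u,top,1);l=np.polyfit(v,L,1);r=np.polyfit(v,R,1);print(t,l,r)
def isect(e):
    vv=200.
    for _ in range(20): uu=np.polyval(e,vv);vv=np.polyval(t,uu)
    return uu,vv
s=bot.get_state();p=None
T=np.eye(4);T[:3,:3]=Ro.from_rotvec(s["orientation"]).as_matrix();T[:3,3]=s["tcp_pos"]
C=T@np.array([[-.001,-.96,-.28,.077],[1,-.001,0,0],[0,-.28,.96,-.164],[0,0,0,1]]);f=240/np.tan(np.radians(59.348)/2)
def ray(u,v,z):
    d=C[:3,:3]@[(u-320)/f,(v-240)/f,1];o=C[:3,3];return (o+d*(z-o[2])/d[2])[:2]*1e3
a=ray(*isect(l),.001);b=ray(*isect(r),.001);print(isect(l),isect(r),a,b,np.hypot(*(b-a)))
y=np.arctan2(*(b-a)[::-1]);print("yaw",y)
yd=np.array([-np.sin(y),np.cos(y)]);print("origin",(a+b)/2-120*yd)
# seats at lip
for e,c in((l,292),(r,294)):print(ray(np.polyval(e,c),c,.016))
# fixed-yaw surface fits on top depth
for n in("top0","w0"):
    W=np.load(n+".npz")["W"];P=W[np.isfinite(W[...,0])]
    for yaw in(.13,.15,.17,.19):
        P2=P[np.hypot(P[:,0]-.62,P[:,1]+.14)<.2];k=[]
        x,fn=fit_rest(P2[::1 if n=="top0" else 6],(618,-143,yaw)) if yaw==.15 else (None,None)
        if x is not None:print(n,x,fn)
```

```text
[3.07638963e-02 1.86269140e+02] [-8.97470641e-02  3.03617660e+02] [-5.63008130e-02  4.14941847e+02]
(np.float64(286.11060925165464), np.float64(195.07101719595804)) (np.float64(403.75542584185035), np.float64(198.69023013352157)) [536.4170003  -33.46558168] [672.07063566 -12.06484437] 137.3313523692632
yaw 0.15647055715115693
origin [ 622.94376109 -141.29922556]
[ 546.22570658 -149.18409343]
[ 690.3372778  -124.49889496]
top0 [ 6.18625004e+02 -1.43559184e+02  1.54962244e-01  1.34590076e+00] 0.9618446226556188
w0 [ 6.18008359e+02 -1.44876432e+02  1.76148961e-01  1.80349579e+00] 0.39190977071011845
```

Call:
{"fn": "apply_moves", "kwargs": {
  "rows": [
    [-2, 6, -3, 0, 0, 0.07],
    [-4, 12, -7, 0, 0, 0.07],
    [-5, 18, -12, 0, 0, 0.07],
    [-5, 18, -17, 0, 0, 0.07],
    [-5, 18, -22, 0, 0, 0.07],
    [-5, 18, -27, 0, 0, 0.07],
    [-5, 18, -30, 0, 0, 0.07],
    [-5, 18, -30.5, 0, 0, 0.07],
    [-5, 18, -30.5, 0, 0, 0.07]
  ]
}}

```text
time: 3.98
tcp_pos: [0.524, 0.1631, 0.0184]
orientation: [1.918, 2.487, 0.002]
wrist_force: [-0.5, -0.7, -0.1]
width: 0.0871
finger_force: 0.0
```

Call:
{"fn": "apply_moves", "kwargs": {
  "rows": [
    [0.12, -0.79, 0, 0, 0, 0],
    [0.25, -1.58, 0, 0, 0, 0],
    [0.34, -2.17, 0, 0, 0, 0],
    [0.41, -2.57, 0, 0, 0, 0],
    [0.47, -2.96, 0, 0, 0, -0.01],
    [0.53, -3.36, 0, 0, 0, -0.02],
    [0.59, -3.75, 0, 0, 0, -0.03],
    [0.66, -4.15, 0, 0, 0, -0.04],
    [0.72, -4.55, 0, 0, 0, -0.05],
    [0.78, -4.94, 0, 0, 0, -0.06],
    [0.84, -5.33, 0, 0, 0, -0.07],
    [0.91, -5.73, 0, 0, 0, -0.08],
    [0.97, -6.13, 0, 0, 0, -0.09],
    [1.03, -6.52, 0, 0, 0, -0.1],
    [1.09, -6.92, 0, 0, 0, -0.1],
    [1.15, -7.31, 0, 0, 0, -0.1],
    [1.22, -7.71, 0, 0, 0, -0.1],
    [1.28, -8.1, 0, 0, 0, -0.1],
    [1.34, -8.5, 0, 0, 0, -0.1],
    [1.4, -8.89, 0, 0, 0, -0.1]
  ]
}}

```text
time: 6.48
tcp_pos: [0.5375, 0.0735, 0.0176]
orientation: [2.04, 2.389, -0.0]
wrist_force: [-1.1, 0.2, 0.1]
width: 0.0876
finger_force: 0.2
```

```bash
cat > where.py <<'E'
from fit import *
import sys
REST=np.array([619.5,-143,.157])
def where(n,c,r=.1):
    if n=="wrist": s,p=wrist()
    else: s=bot.get_state();p=read_camera(n)
    W=cloud(p);im=p["pixels"].astype(int);g=(im.max(-1)-im.min(-1)<28)&(im.mean(-1)>75)
    m=g&np.isfinite(W[...,0])&(W[...,2]>.02)&(W[...,2]<.075)&(np.hypot(W[...,0]-c[0]/1e3,W[...,1]-c[1]/1e3)<r)
    T=W[m];print(n,len(T))
    t,L,e=fit_tube(T,c,.16,5);q=toR(np.array([[t[0],t[1],t[3]]])/1e3,REST)[0]
    print("tube world",t.round(3),"len",L.round(1),"rms",e.round(2),"rest-frame",q.round(1),"dyaw",round(t[2]-REST[2],3))
    a=s["tcp_pos"];print("tcp rest",toR(a[None],REST).round(1),s["orientation"].round(3),s["time"],s["wrist_force"].round(1));return p
E
python3 - <<'E'
from where import *
p=where("wrist",(548,42));cv2.imwrite("pics/w1.png",p["pixels"])
try:p=where("side",(548,42))
except Exception as e:print(e)
E
```

```text
wrist 13416
tube world [5.53356e+02 3.61470e+01 2.58000e-01 2.52560e+01] len 137.6 rms 4.41 rest-frame [-37.3 187.3  25.3] dyaw 0.101
tcp rest [[-47.2 226.7  17.6]] [ 2.04   2.389 -0.   ] 6.475 [-1.1  0.2  0.1]
side 713
tube world [5.53056e+02 3.53470e+01 2.60000e-01 2.49970e+01] len 149.2 rms 2.82 rest-frame [-37.7 186.5  25. ] dyaw 0.103
tcp rest [[-47.2 226.   17.6]] [ 2.041  2.388 -0.   ] 6.525 [ 0.5 -0.1 -0.3]
```

View pics/w1.png

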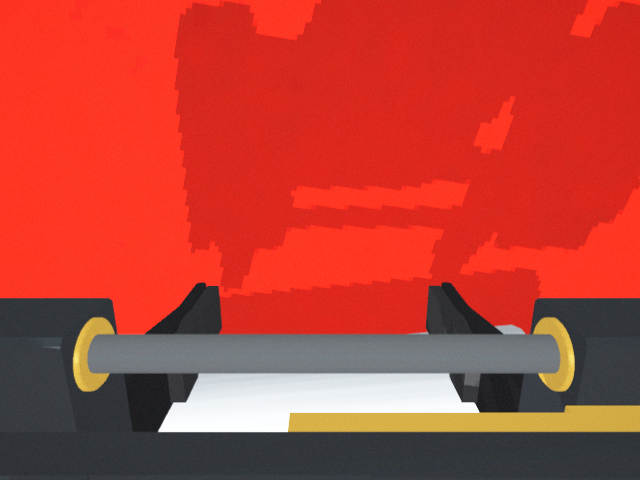

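Call:
{"fn": "apply_moves", "kwargs": {
  "rows": [
    [-0.12, 0.79, 0, 0, 0, 0],
    [1.16, 0.99, 0, 0, 0, 0],
    [2.35, 1.18, 0, 0, 0, 0],
    [2.47, 0.39, 0, 0, 0, 0],
    [2.53, 0, 0, 0, 0, 0],
    [2.6, -0.4, 0, 0, 0, 0],
    [2.66, -0.8, 0, 0, 0, 0],
    [2.72, -1.19, 0, 0, 0, 0],
    [2.78, -1.58, 0, 0, 0, 0],
    [2.84, -1.98, 0, 0, 0, 0],
    [2.91, -2.37, 0, 0, 0, 0],
    [2.97, -2.77, 0, 0, 0, 0],
    [3.03, -3.17, 0, 0, 0, 0],
    [3.09, -3.56, 0, 0, 0, 0],
    [3.16, -3.96, 0, 0, 0, 0],
    [3.22, -4.35, 0, 0, 0, 0],
    [3.28, -4.75, 0, 0, 0, 0],
    [3.34, -5.14, 0, 0, 0, 0]
  ]
}}

```text
time: 8.82
tcp_pos: [0.5708, 0.0221, 0.0176]
orientation: [2.04, 2.389, -0.0]
wrist_force: [-0.5, 0.1, 0.1]
width: 0.0871
finger_force: 0.2
```

Run:
```python
from where import *
p=where("side",(563,-25));cv2.imwrite("pics/s2.png",p["pixels"][150:330,180:460])
```

```text
side 763
tube world [ 5.67472e+02 -1.93840e+01  2.53000e-01  2.48670e+01] len 148.4 rms 2.82 rest-frame [-32.1 130.2  24.9] dyaw 0.096
tcp rest [[-22.2 170.7  17.6]] [ 2.04   2.389 -0.   ] 8.825 [-0.5  0.1  0.1]
```

Call:
{"fn": "apply_moves", "kwargs": {
  "rows": [
    [0.08, -0.34, 0, 0, 0, 0],
    [0.16, -0.68, 0, 0, 0, 0],
    [0.24, -1.03, 0, 0, 0, 0],
    [0.32, -1.37, 0, 0, 0, 0],
    [0.4, -1.71, 0, 0, 0, 0],
    [0.48, -2.05, 0.05, 0, 0, 0],
    [0.56, -2.39, 0.1, 0, 0, 0],
    [0.63, -2.74, 0.15, 0, 0, 0],
    [0.71, -3.08, 0.2, 0, 0, 0],
    [0.79, -3.42, 0.25, 0, 0, 0],
    [0.87, -3.76, 0.3, 0, 0, 0],
    [0.95, -4.1, 0.35, 0, 0, 0],
    [1.03, -4.45, 0.4, 0, 0, 0],
    [1.11, -4.79, 0.45, 0, 0, 0],
    [1.19, -5.13, 0.5, 0, 0, 0],
    [1.27, -5.47, 0.55, 0, 0, 0],
    [1.35, -5.81, 0.6, 0, 0, 0],
    [1.43, -6.16, 0.65, 0, 0, 0],
    [1.5, -6.5, 0.7, 0, 0, 0],
    [1.58, -6.84, 0.75, 0, 0, 0]
  ]
}}

```text
time: 11.38
tcp_pos: [0.587, -0.0372, 0.0269]
orientation: [-2.03, -2.387, -0.012]
wrist_force: [-4.4, 16.8, 14.3]
width: 0.0867
finger_force: 8.9
```

Run:
```python
from where import *
p=where("side",(578,-85));cv2.imwrite("pics/s3.png",cv2.resize(p["pixels"][150:330,220:460],None,fx=3,fy=3))
```

```text
side 888
tube world [ 5.81627e+02 -7.24170e+01  1.65000e-01  3.24870e+01] len 149.9 rms 2.73 rest-frame [-26.4  75.6  32.5] dyaw 0.008
tcp rest [[-15.6 109.6  26.9]] [-2.03  -2.387 -0.012] 11.375 [-4.4 16.8 14.3]
```

View pics/s3.png

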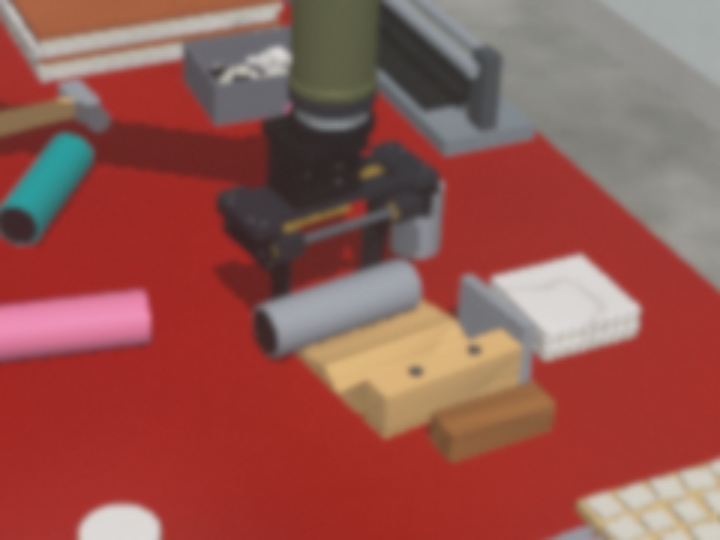

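Call:
{"fn": "apply_moves", "kwargs": {
  "rows": [
    [-0.13, 0.8, 0, 0, 0, 0],
    [-0.2, 1.3, -0.2, -0.06, -0.009, 0],
    [-0.22, 1.4, -0.4, -0.12, -0.019, 0],
    [-0.22, 1.4, -0.6, -0.18, -0.028, 0],
    [-0.22, 1.4, -0.8, -0.24, -0.038, 0],
    [-0.22, 1.4, -1.0, -0.296, -0.047, 0],
    [-0.22, 1.4, -1.1, -0.296, -0.047, 0],
    [-0.19, 1.2, -1.1, -0.296, -0.047, 0],
    [-0.16, 1.0, -1.08, -0.296, -0.047, 0],
    [-0.13, 0.8, -1.05, -0.296, -0.047, 0],
    [-0.09, 0.6, -1.02, -0.296, -0.047, 0],
    [-0.06, 0.4, -0.99, -0.296, -0.047, 0]
  ]
}}

```text
time: 12.92
tcp_pos: [0.5861, -0.0422, 0.0153]
orientation: [1.884, 2.205, -0.284]
wrist_force: [-1.0, 3.4, 0.9]
width: 0.0873
finger_force: 1.3
```

Run:
```python
from where import *
where("side",(578,-75))
```

```text
side 889
tube world [ 5.8100e+02 -7.3946e+01  1.5800e-01  3.2599e+01] len 148.6 rms 2.74 rest-frame [-27.2  74.2  32.6] dyaw 0.001
tcp rest [[-17.2 104.8  15.3]] [ 1.884  2.205 -0.284] 12.925 [-1.   3.4  0.9]
```

Call:
{"fn": "apply_moves", "kwargs": {
  "rows": [
    [0.05, -0.3, 0.05, 0, 0, 0],
    [0.09, -0.59, 0.09, 0, 0, 0],
    [0.14, -0.89, 0.14, 0, 0, 0],
    [0.19, -1.19, 0.18, 0, 0, 0],
    [0.23, -1.48, 0.23, 0, 0, 0],
    [0.28, -1.78, 0.28, 0, 0, 0],
    [0.33, -2.07, 0.32, 0, 0, 0],
    [0.37, -2.37, 0.37, 0, 0, 0],
    [0.42, -2.67, 0.42, 0, 0, 0],
    [0.47, -2.96, 0.46, 0, 0, 0],
    [0.51, -3.26, 0.51, 0, 0, 0],
    [0.56, -3.56, 0.55, 0, 0, 0],
    [0.61, -3.85, 0.6, 0, 0, 0],
    [0.66, -4.15, 0.65, 0, 0, 0],
    [0.7, -4.45, 0.69, 0, 0, 0]
  ]
}}

```text
time: 14.85
tcp_pos: [0.5931, -0.0867, 0.0221]
orientation: [1.883, 2.205, -0.284]
wrist_force: [-1.0, 3.5, 0.7]
width: 0.0872
finger_force: 1.3
```

Run:
```python
from where import *
where("side",(588,-120))
```

```text
side 1014
tube world [ 5.99953e+02 -1.16541e+02  1.57000e-01  3.95410e+01] len 171.0 rms 4.87 rest-frame [-15.2  29.2  39.5] dyaw 0.0
tcp rest [[-17.3  59.8  22.1]] [ 1.883  2.205 -0.284] 14.85 [-1.   3.5  0.7]
```

Call:
{"fn": "apply_moves", "kwargs": {
  "rows": [
    [0.03, -0.2, 0.03, 0, 0, 0],
    [0.06, -0.4, 0.06, 0, 0, 0],
    [0.09, -0.59, 0.08, 0, 0, 0],
    [0.12, -0.79, 0.1, 0, 0, 0],
    [0.16, -0.99, 0.1, 0, 0, 0],
    [0.19, -1.19, 0.1, 0, 0, 0],
    [0.22, -1.38, 0.1, 0, 0, 0],
    [0.25, -1.58, 0.1, 0, 0, 0],
    [0.28, -1.78, 0.1, 0, 0, 0],
    [0.31, -1.98, 0.1, 0, 0, 0],
    [0.31, -1.98, 0.1, 0, 0, 0],
    [0.31, -1.98, 0.1, 0, 0, 0]
  ]
}}

```text
time: 16.4
tcp_pos: [0.5961, -0.1062, 0.0231]
orientation: [1.883, 2.205, -0.284]
wrist_force: [-0.2, -0.2, -0.1]
width: 0.087
finger_force: 0.0
```

Run:
```python
from where import *
p=where("side",(588,-142),.085);cv2.imwrite("pics/s4.png",cv2.resize(p["pixels"][180:330,240:440],None,fx=3,fy=3))
```

```text
side 915
tube world [ 5.91886e+02 -1.41867e+02  1.63000e-01  3.30580e+01] len 148.5 rms 3.41 rest-frame [-27.1   5.4  33.1] dyaw 0.006
tcp rest [[-17.3  40.   23.1]] [ 1.883  2.205 -0.284] 16.4 [-0.2 -0.2 -0.1]
```

View pics/s4.png

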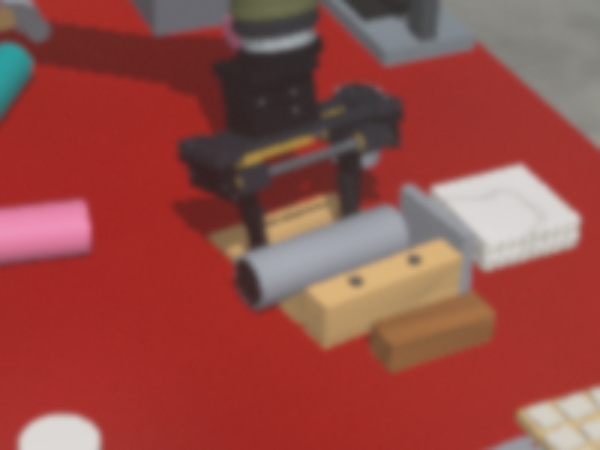

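Call:
{"fn": "apply_moves", "kwargs": {
  "rows": [
    [-0.2, 1.0, 0.3, 0, 0, 0],
    [-0.24, 1.5, 3, 0, 0, 0],
    [-0.24, 1.5, 8, 0, 0, 0],
    [-0.24, 1.5, 12, 0, 0, 0],
    [-3, 0, 12, 0.1, 0.016, 0],
    [-7, -3, 12, 0.2, 0.032, 0],
    [-11.3, -5.4, 12, 0.296, 0.047, 0],
    [-11.3, -5.4, 12, 0.296, 0.047, 0],
    [-11.3, -5.4, 12, 0.296, 0.047, 0]
  ]
}}

```text
time: 17.58
tcp_pos: [0.4836, -0.1594, 0.1434]
orientation: [2.04, 2.389, 0.002]
wrist_force: [-0.1, 0.4, -0.4]
width: 0.0871
finger_force: 0.0
```

Call:
{"fn": "apply_moves", "kwargs": {
  "jaw": 0,
  "newtons": 10,
  "rows": [
    [0, 0, 0, 0, 0, 0],
    [0, 0, -2, 0, 0, 0],
    [0, 0, -4, 0, 0, 0],
    [0, 0, -4, 0, 0, 0],
    [0, 0, -4, 0, 0, 0],
    [0, 0, -4, 0, 0, 0]
  ]
}}

```text
time: 18.32
tcp_pos: [0.484, -0.1602, 0.1039]
orientation: [2.039, 2.388, 0.001]
wrist_force: [0.7, 0.4, 0.8]
width: 0.0353
finger_force: 0.0
```

Run:
```python
from where import *
where("side",(592,-142),.085)
where("top",(592,-142),.085)
```

```text
side 899
tube world [ 5.92622e+02 -1.41980e+02  1.52000e-01  3.28540e+01] len 149.0 rms 3.39 rest-frame [-26.4   5.2  32.9] dyaw -0.005
tcp rest [[-136.6    4.2  103.9]] [2.039e+00 2.388e+00 1.000e-03] 18.325 [0.7 0.4 0.8]
top 696
tube world [ 6.03104e+02 -1.41645e+02  1.50000e-01  3.33150e+01] len 130.7 rms 6.3 rest-frame [-16.    3.9  33.3] dyaw -0.007
tcp rest [[-136.7    4.2  103.9]] [2.039e+00 2.388e+00 1.000e-03] 18.375 [ 0.7  0.7 -0.5]
```

Call:
{"fn": "apply_moves", "kwargs": {
  "rows": [
    [0, 0, 0, 0, 0, 0],
    [0, 0, 0, 0, 0, 0],
    [0, 0, 0, 0, 0, 0],
    [0, 0, -3, 0, 0, 0],
    [0, 0, -6, 0, 0, 0],
    [0, 0, -8, 0, 0, 0],
    [0, 0, -8, 0, 0, 0]
  ]
}}

```text
time: 19.3
tcp_pos: [0.4817, -0.1601, 0.0218]
orientation: [-2.039, -2.387, 0.004]
wrist_force: [0.1, 0.6, 1.2]
width: 0.0003
finger_force: 0.0
```

Call:
{"fn": "apply_moves", "kwargs": {
  "rows": [
    [0.4, 0.06, 0, 0, 0, 0],
    [0.79, 0.12, 0, 0, 0, 0],
    [1.19, 0.19, 0, 0, 0, 0],
    [1.48, 0.23, 0, 0, 0, 0],
    [1.78, 0.28, 0, 0, 0, 0],
    [2.07, 0.33, 0, 0, 0, 0],
    [2.37, 0.37, 0, 0, 0, 0],
    [2.67, 0.42, 0, 0, 0, 0],
    [2.96, 0.47, 0, 0, 0, 0],
    [3.26, 0.51, 0, 0, 0, 0],
    [3.46, 0.55, 0, 0, 0, 0],
    [3.46, 0.55, 0, 0, 0, 0]
  ]
}}

```text
time: 20.8
tcp_pos: [0.5107, -0.1562, 0.0226]
orientation: [-2.036, -2.378, 0.011]
wrist_force: [-19.2, -0.7, 17.7]
width: 0.001
finger_force: 11.1
```

Run:
```python
from where import *
where("side",(592,-142),.085)
```

```text
side 865
tube world [ 5.95956e+02 -1.41511e+02  1.57000e-01  3.29920e+01] len 150.2 rms 3.41 rest-frame [-23.    5.2  33. ] dyaw 0.0
tcp rest [[-109.5    4.    22.6]] [-2.036 -2.378  0.011] 20.8 [-19.2  -0.7  17.7]
```

Call:
{"fn": "apply_moves", "kwargs": {
  "rows": [
    [-1.5, -0.24, 0, 0, 0, 0],
    [-3.5, -0.55, 0, 0, 0, 0],
    [-3.5, -0.55, 0, 0, 0, 0.18],
    [-3.5, -0.55, 0, 0, 0, 0.36],
    [-3.5, -0.55, 0, 0, 0, 0.54],
    [-3.5, -0.55, 0, 0, 0, 0.72],
    [-3.5, -0.55, 0, 0, 0, 0.9],
    [-3.5, -0.55, 0, 0, 0, 1.08],
    [-3.5, -0.55, 0, 0, 0, 1.26],
    [-3.5, -0.55, 0, 0, 0, 1.44],
    [-3.5, -0.55, 0, 0, 0, 1.57],
    [-3.5, -0.55, 0, 0, 0, 1.57]
  ]
}}

```text
time: 22.35
tcp_pos: [0.4829, -0.1603, 0.0232]
orientation: [-0.243, 3.131, 0.0]
wrist_force: [0.7, -0.6, 0.3]
width: 0.0005
finger_force: 0.0
```

Run:
```python
from where import *
p=where("side",(595,-142),.085)
s=bot.get_state();print(s["joint_positions"].round(2));cv2.imwrite("pics/s5.png",cv2.resize(p["pixels"][180:330,240:440],None,fx=3,fy=3))
```

```text
side 607
tube world [ 5.97104e+02 -1.41310e+02  1.53000e-01  3.31180e+01] len 148.4 rms 3.56 rest-frame [-21.9   5.2  33.1] dyaw -0.004
tcp rest [[-137.7    4.3   23.2]] [-0.243  3.131  0.   ] 22.35 [ 0.7 -0.6  0.3]
[-0.15  0.23  0.46  2.02 -0.13  0.91  2.1 ]
```

View pics/s5.png

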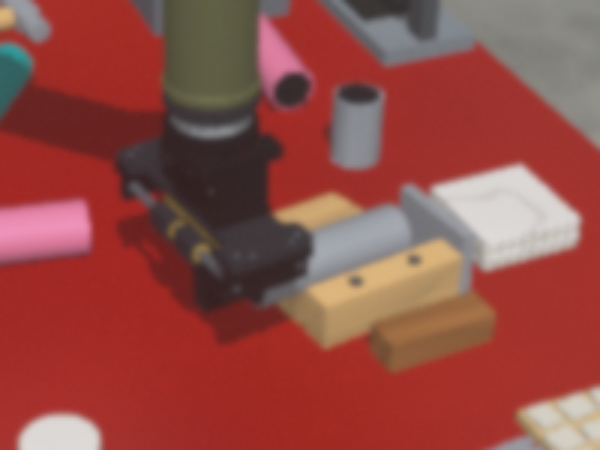

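Call:
{"fn": "apply_moves", "kwargs": {
  "rows": [
    [0.5, 0.08, 0, 0, 0, 0],
    [0.99, 0.16, 0, 0, 0, 0],
    [1.48, 0.23, 0, 0, 0, 0],
    [1.98, 0.31, 0, 0, 0, 0],
    [2.37, 0.37, 0, 0, 0, 0],
    [2.67, 0.42, 0, 0, 0, 0],
    [2.96, 0.47, 0, 0, 0, 0],
    [3.26, 0.51, 0, 0, 0, 0],
    [3.56, 0.56, 0, 0, 0, 0],
    [3.95, 0.62, 0, 0, 0, 0]
  ]
}}

```text
time: 23.65
tcp_pos: [0.5173, -0.1549, 0.0224]
orientation: [0.242, -3.123, -0.003]
wrist_force: [-11.4, -0.9, 9.3]
width: 0.0006
finger_force: 5.9
```

Run:
```python
from where import *
p=where("side",(595,-142),.085)
```

```text
side 441
tube world [ 6.02782e+02 -1.40346e+02  1.56000e-01  3.34240e+01] len 148.4 rms 3.96 rest-frame [-16.1   5.2  33.4] dyaw -0.001
tcp rest [[-102.8    4.3   22.4]] [ 2.420e-01 -3.123e+00 -3.000e-03] 23.65 [-11.4  -0.9   9.3]
```

Call:
{"fn": "apply_moves", "kwargs": {
  "rows": [
    [0, 0, 0.1, 0, 0, 0],
    [0.15, 0.02, 0.13, 0, 0, 0],
    [0.3, 0.05, 0.16, 0, 0, 0],
    [0.45, 0.07, 0.19, 0, 0, 0],
    [0.6, 0.09, 0.22, 0, 0, 0],
    [0.75, 0.12, 0.25, 0, 0, 0]
  ]
}}

```text
time: 24.45
tcp_pos: [0.5265, -0.1533, 0.0247]
orientation: [0.244, -3.125, -0.002]
wrist_force: [-10.8, -0.9, 0.4]
width: 0.0006
finger_force: 5.3
```

Run:
```python
from where import *
p=where("side",(605,-140),.085)
```

```text
side 477
tube world [ 6.12771e+02 -1.38715e+02  1.58000e-01  3.34360e+01] len 151.0 rms 4.11 rest-frame [-6.   5.3 33.4] dyaw 0.001
tcp rest [[-93.5   4.4  24.7]] [ 2.440e-01 -3.125e+00 -2.000e-03] 24.45 [-10.8  -0.9   0.4]
```

Call:
{"fn": "apply_moves", "kwargs": {
  "rows": [
    [0.1, 0.02, 0, 0, 0, 0],
    [0.2, 0.03, 0.02, 0, 0, 0],
    [0.3, 0.05, 0.04, 0, 0, 0],
    [0.4, 0.06, 0.06, 0, 0, 0]
  ]
}}

```text
time: 25.0
tcp_pos: [0.5264, -0.1533, 0.0247]
orientation: [0.242, -3.118, -0.004]
wrist_force: [-19.2, -1.5, 7.4]
width: 0.0002
finger_force: 9.6
```

Call:
{"fn": "apply_moves", "kwargs": {
  "rows": [
    [0.1, 0.02, 0, 0, 0, 0],
    [0.2, 0.03, 0.02, 0, 0, 0],
    [0.3, 0.05, 0.04, 0, 0, 0]
  ]
}}

```text
time: 25.38
tcp_pos: [0.5264, -0.1532, 0.0247]
orientation: [0.24, -3.112, -0.006]
wrist_force: [-26.5, -1.4, 12.8]
width: 0.0005
finger_force: 13.0
```

Call:
{"fn": "apply_moves", "kwargs": {
  "rows": [
    [-0.4, -0.06, 0, 0, 0, 0],
    [-0.8, -0.12, 0, 0, 0, 0],
    [-1.2, -0.19, 0, 0, 0, 0],
    [-1.6, -0.25, 0, 0, 0, 0],
    [-3, -0.47, 0, 0, 0, 0],
    [-6, -0.94, 0, 0, 0, 0],
    [-8, -1.2, 4, 0, 0, 0],
    [-8, -1.2, 10, 0, 0, 0],
    [-8, -1.2, 16, 0, 0, 0],
    [-8, -1.2, 20, 0, 0, 0],
    [-8, -1.2, 20, 0, 0, 0]
  ]
}}

```text
time: 26.75
tcp_pos: [0.4585, -0.1646, 0.2304]
orientation: [-0.244, 3.124, -0.002]
wrist_force: [0.1, 0.8, -0.1]
width: 0.0001
finger_force: 0.0
```

Run:
```python
from where import *
p=where("side",(610,-140),.085)
cv2.imwrite("pics/s6.png",cv2.resize(p["pixels"][200:320,290:450],None,fx=4,fy=4))
p=where("top",(610,-140),.085)
cv2.imwrite("pics/t6.png",cv2.resize(p["pixels"][120:270,290:430],None,fx=4,fy=4))
```

```text
side 956
tube world [ 6.14332e+02 -1.38581e+02  1.46000e-01  3.32720e+01] len 156.2 rms 4.11 rest-frame [-4.4  5.2 33.3] dyaw -0.011
tcp rest [[-162.4    3.9  230.4]] [-2.440e-01  3.124e+00 -2.000e-03] 26.75 [ 0.1  0.8 -0.1]
top 1195
tube world [ 6.15946e+02 -1.39579e+02  1.51000e-01  3.35740e+01] len 153.6 rms 5.9 rest-frame [-3.   3.9 33.6] dyaw -0.006
tcp rest [[-163.6    4.5  227.9]] [-0.245  3.128 -0.   ] 26.8 [-0.   0.4 -0.1]
```

View pics/s6.png

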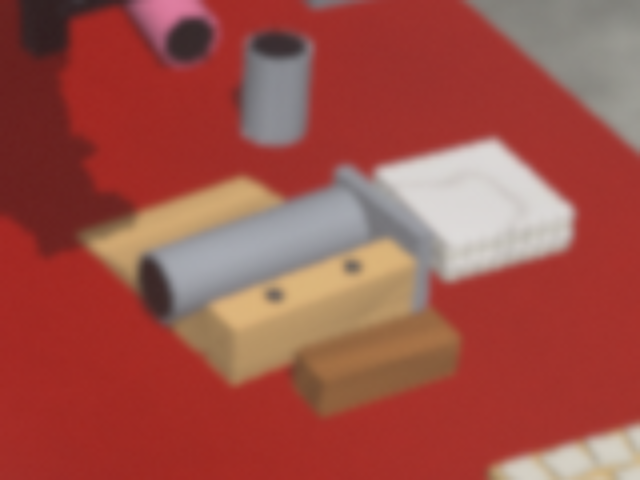

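View pics/t6.png

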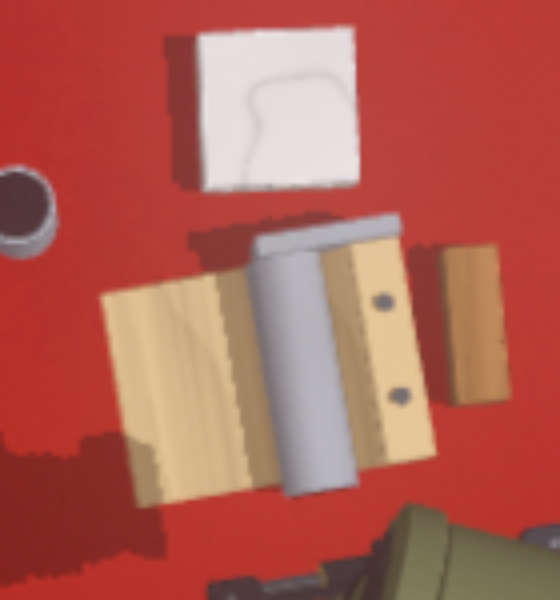

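The side crop shows the tube lying in the groove, with its far end at the stop plate (about 365,225). In the top crop it meets the stop at about (288,250) and its near end juts slightly out of the rest at (320,490). The robot is clear of it.

```bash
python3 -c "
from station import bot
print(bot.finish_job())"
```

```text
the job is handed in; nothing more can be done
None
```

The tube lies in the V-groove with its far end against the stop, confirmed by the force rising while the fingers stalled and by both cameras; the robot is clear, and I handed the job in at about 27 s of the 64 s allowed.

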